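Stack the case and blocks on the leaning stand

TASK

Put three things away on the sloping stand, one on top of another, each lying flat and square with its back edge touching the backstop, about in the middle of its width: first slide the grey case, which lies askew on the slope, down against the backstop; then lay the nearby wooden block on the case with its long side along the backstop; then the black iron block on the wooden block. Press each one firmly home until you feel the backstop hold it, and keep the push on for a moment, before you add the next, but never ram the backstop hard. Let go of everything at the end, and leave the oil bottle, the glue tin and the spirit lamp where they are.

Things in the scene. Friction and masses are not known exactly. Their poses are not given: they have to be found in the camera images.
- stand: Fixed plywood stand: a board sloping 18 degrees down, away from the robot, to the backstop at its low end. Frame in the board's top face: x down the slope, square to the backstop, y along the backstop, z square off the board. Origin on the middle line, 62 mm above the bench; the board spans x -105 to +80 mm and is 210 mm wide. Boxes stay on the slope by friction unless pushed
- backstop: The plywood backstop of the stand, 210 mm wide, 12 mm thick, square to the sloping board and 110 mm high off it. Its origin lies where its front face meets the board, on the middle line (80 mm down the slope from the stand's origin); axes as the stand's. A push of 5 to 10 N is firm; 40 N is ramming
- grey_case: Grey moulded case, shut (lid fixed), 112 mm deep (x, 57 mm to the front lip and 56 mm to the back edge from the origin), 168 mm wide (y), 51 mm high, about 0.3 kg, too large to grasp from above. Origin: centre of its underside. z is up through the lid, x points to its back. It starts on the slope, 15 to 45 mm short of the backstop, turned by up to 0.12 rad
- wood_block: Brown wooden bench block, 56 mm (x) by 110 mm (y) by 32 mm high (z), about 0.12 kg. Origin: centre of its underside. It starts flat on the bench left of the stand, within easy reach (a look-alike far back on the bench is not meant)
- iron_block: Small black iron block, 45 mm (x) by 60 mm (y) by 42 mm high (z), about 0.6 kg. Origin: centre of its underside. It starts flat on the bench left of the stand. On the stack either side may face the backstop
- oil_bottle: White oil bottle with a red spout, 33 mm across, 105 mm high, standing on the bench; origin at the centre of its foot; leave it alone
- glue_tin: Dark green glue tin, 66 mm across, 60 mm high, standing on the bench; origin at the centre of its foot; leave it alone
- spirit_lamp: Glass spirit lamp, 70 mm across, 78 mm high, standing on the bench left of the backstop (the near one of two); origin at the centre of its foot; leave it alone

How it is judged:
On the way, in this order (a step that is already met when the one before it is completed fails the run):
1. the grey case lies flat and square against the backstop and is pressed against it (over 2.5 N) (x of grey_case in the frame of stand between 0.02 and 0.027 m and angle between the x axis of grey_case and the x axis of stand, either way round below 0.06 rad and angle between the z axis of grey_case and the z axis of stand, either way round below 0.06 rad and z of grey_case in the frame of stand between -0.004 and 0.005 m and y of grey_case in the frame of stand between -0.03 and 0.03 m and contact force between grey_case and backstop above 2.5 N), for 0.2 s.
2. the wooden block lies on the case, square against the backstop, and is pressed against it (over 2.5 N) (x of grey_case in the frame of stand between 0.02 and 0.027 m and angle between the x axis of each of grey_case, wood_block and the x axis of stand, either way round below 0.06 rad and angle between the z axis of each of grey_case, wood_block and the z axis of stand, either way round below 0.06 rad and z of grey_case in the frame of stand between -0.004 and 0.005 m and y of grey_case in the frame of stand between -0.03 and 0.03 m and x of wood_block in the frame of stand between 0.048 and 0.055 m and z of wood_block in the frame of stand between 0.047 and 0.056 m and y of wood_block in the frame of stand between -0.035 and 0.035 m and contact force between wood_block and backstop above 2.5 N), for 0.2 s.
3. the iron block lies on the wooden block, square against the backstop, and is pressed against it (over 2.5 N) (x of grey_case in the frame of stand between 0.02 and 0.027 m and angle between the x axis of each of grey_case, wood_block and the x axis of stand, either way round below 0.06 rad and angle between the z axis of each of grey_case, wood_block and the z axis of stand, either way round below 0.06 rad and z of grey_case in the frame of stand between -0.004 and 0.005 m and y of grey_case in the frame of stand between -0.03 and 0.03 m and x of wood_block in the frame of stand between 0.048 and 0.055 m and z of wood_block in the frame of stand between 0.047 and 0.056 m and y of wood_block in the frame of stand between -0.035 and 0.035 m and ((x of iron_block in the frame of stand between 0.0535 and 0.0605 m and angle between the x axis of iron_block and the x axis of stand, either way round below 0.06 rad and angle between the z axis of iron_block and the z axis of stand, either way round below 0.06 rad and z of iron_block in the frame of stand between 0.079 and 0.088 m and y of iron_block in the frame of stand between -0.05 and 0.05 m) or (x of iron_block in the frame of stand between 0.046 and 0.053 m and angle between the y axis of iron_block and the x axis of stand, either way round below 0.06 rad and angle between the z axis of iron_block and the z axis of stand, either way round below 0.06 rad and z of iron_block in the frame of stand between 0.079 and 0.088 m and y of iron_block in the frame of stand between -0.05 and 0.05 m)) and contact force between iron_block and backstop above 2.5 N), for 0.2 s.
At the end, for the whole second after the job is handed in: Grey case on the sloping board, wooden block on the case, iron block on the wooden block, each within 4 mm of the backstop, flat and square to the stand within 0.06 rad, within 30, 35 and 50 mm (in that order) of the stand's middle line, all at rest (x of grey_case in the frame of stand between 0.02 and 0.027 m and angle between the x axis of each of grey_case, wood_block and the x axis of stand, either way round below 0.06 rad and angle between the z axis of each of grey_case, wood_block and the z axis of stand, either way round below 0.06 rad and z of grey_case in the frame of stand between -0.004 and 0.005 m and y of grey_case in the frame of stand between -0.03 and 0.03 m and x of wood_block in the frame of stand between 0.048 and 0.055 m and z of wood_block in the frame of stand between 0.047 and 0.056 m and y of wood_block in the frame of stand between -0.035 and 0.035 m and ((x of iron_block in the frame of stand between 0.0535 and 0.0605 m and angle between the x axis of iron_block and the x axis of stand, either way round below 0.06 rad and angle between the z axis of iron_block and the z axis of stand, either way round below 0.06 rad and z of iron_block in the frame of stand between 0.079 and 0.088 m and y of iron_block in the frame of stand between -0.05 and 0.05 m) or (x of iron_block in the frame of stand between 0.046 and 0.053 m and angle between the y axis of iron_block and the x axis of stand, either way round below 0.06 rad and angle between the z axis of iron_block and the z axis of stand, either way round below 0.06 rad and z of iron_block in the frame of stand between 0.079 and 0.088 m and y of iron_block in the frame of stand between -0.05 and 0.05 m)) and linear speed of each of grey_case, wood_block, iron_block below 0.01 m/s); the robot touches nothing.
It fails at once if the backstop is rammed (over 40 N) (contact force between backstop and anything else above 40 N).
It fails at once if the oil bottle, glue tin or spirit lamp is moved more than 30 mm (distance of any of oil_bottle, glue_tin, spirit_lamp from where it was at the start of the episode above 0.03 m).
It also fails if it takes over 72 s, if anything falls off the work surface, if the arm or the gripper's body presses on something with over 40 N, if the wrist force passes 120 N, or if a joint passes its speed limit or range.

ROBOT

A 6-joint arm with a two-finger parallel gripper is mounted at the origin on the work surface; the furniture and walls round the work are solid. World frame = base frame: x ahead of the robot, y to its left, z up, the work surface at z = 0. Lengths are in m, angles in rad, forces in N, time in s.
With the tool pointing down it reaches from about 0.35 to 0.975 m from the base axis. Payload 4.9 kg.
Tool frame: the origin (TCP) lies midway between the tips of the shut fingers; the grasp point (between the pads) lies 19 mm behind it; z points along the fingers, y is the line along which they close (so a half turn about z gives the same grasp; the last joint's range is limited). The gripper opens to 85 mm and grips with 20 to 120 N. Pads are 22 mm wide; open, the fingers measure 114 mm over their backs; the gripper's body (76 mm by 85 mm) begins 54 mm behind the grasp point. The pads swing forward as they close: fully open they stand 13 mm farther back than shut.
Start: joints at [-0.119, 0.053, 1.613, -0, 1.476, -0.119], TCP at [0.625, 0, 0.231] pointing down, gripper open.
Joint ranges: [-3.01, 3.01], [-1.01, 2.22], [0.06, 2.58], [-1.02, 4.17], [0.09, 2.62], [-3.14, 3.14]. Speed limits (rad/s): [2.57, 2.57, 3.14, 3.14, 3.14, 3.14].

INTERFACE

Orientations are given as a unit quaternion [w, x, y, z].
In Python, from plant import * gives the robot as it stands.
- The arm moves only by the tool jog_arm, never from a script. Its argument "targets" is a list of rows, each a list of 3 entries, a list of its own where there are three numbers: the shift along the tool's x, y, z in units of 25 mm (1.0 is 25 mm), then the turn, a rotation vector about the tool's x, y, z in units of 8 degrees (1.0 is 8 degrees), then the opening in per cent of the stroke, from 0 (shut) to 100 (fully open). A call has 1 to 8 rows; each row is the pose to reach, as a shift and turn from the pose commanded when the call began, along the tool's axes at that moment; what a row does not reach only later rows make up. A row lasts 1/8 s, in which the tool goes at most 62.5 mm and 10.7 degrees, less where a joint would pass 70% of its speed; a pose out of reach is approached as far as the arm can. A call with a gripper value outside its range is refused whole. The fingers move at their own pace and stop on an object; the grip force is fixed at half the most. Time passes only in rows, so rows that repeat a pose let the fingers close. It gives the time, the measured TCP pose, the force, the opening and the grip force at its end, in the units of the state.
- state(): the state, without advancing time (a new reading comes with each control period).
- grab_frame(name): name is "scene" or "side" or "wrist"; returns (picture, depth): 420x560x3 uint8, red, green, blue; 420x560 float32, m along the optical axis (not along the pixel's ray), 0 where there is no reading.
- camera_params(name): a dict with "fovy" (degrees; the focal length in pixels is half the picture's height over the tangent of half this angle, whatever the lens; pixels are square), "cx", "cy" (the principal point, pixels), "rvec" (rotation vector, rad) and "tvec" (3), from world to camera coordinates, as OpenCV has them; the wrist camera has in their place "hand_eye" (4x4, takes a point from camera to tool coordinates, whose origin is the TCP and whose axes are the flange's). Camera axes: x right, y down, z forward; pixel columns grow to the right and rows downward; lengths in m; the calibration is good to about 2 mm. A picture is of the moment at which its call begins: read the wrist's pose just before it. camera_params takes no time and is no camera call.
- job_done(): hands the job in; it is judged then, once.
The state is a dict: "time": time; "joint_pos": joint angles; "joint_vel": joint speeds; "joint_efforts": joint torques, N m; "tool_pos": TCP position; "tool_rot": TCP orientation; "contact_force": force on the tool from outside, world axes, zero at the start; "ft_torque": the same for the moment, N m; "gripper_width": opening from 0.0 (shut) to 1.0 (fully open); "grasp_force": force on a finger pad.
Only numpy, scipy, OpenCV 4.12 (cv2) and the standard library are available. Lean on these libraries where they do the work, as an engineer would, in place of code of your own. Each camera call takes 0.05 s, during which the arm holds its last target. There are 200 camera calls.

## Working session

There is one attempt and no reset: what is moved stays moved. The work goes in short steps, Python scripts to look and compute and a tool call to move; the robot and the scene stay as the last step left them, time stands still between calls to the robot, and variables do not carry over. Pictures are saved under pics/ and viewed, at most 10 in all, crops included, and the job is handed in when it is done.

Besides the shell and the picture viewer there is one more tool, called after "Request:" by a JSON object that holds its "api" and its "payload". jog_arm: Moves the arm, as the interface text tells. Its arguments: {"type":"object","properties":{"targets":{"type":"array"}},"required":["targets"]}

```bash
ls; mkdir -p pics; cat > h.py <<'E'
from plant import *
import numpy as np, cv2
from scipy.spatial.transform import Rotation as R
def cloud(name):
    s=state(); p,d=grab_frame(name); c=camera_params(name)
    f=210/np.tan(np.radians(c["fovy"])/2)
    v,u=np.mgrid[:420,:560]
    P=np.stack([(u-c["cx"])/f*d,(v-c["cy"])/f*d,d],-1)
    if "rvec" in c:
        W=(P-np.array(c["tvec"]).ravel())@cv2.Rodrigues(np.array(c["rvec"],float))[0]
    else:
        H=np.array(c["hand_eye"]); q=s["tool_rot"]
        T=P@H[:3,:3].T+H[:3,3]; W=T@R.from_quat([q[1],q[2],q[3],q[0]]).as_matrix().T+np.array(s["tool_pos"])
    W[d==0]=np.nan
    return p,d,W
E
python3 - <<'E'
from h import *
print(state()); print(camera_params("scene"),camera_params("side"),camera_params("wrist"))
ims=[]
for n in("scene","side"):
    p,d,W=cloud(n); np.savez(n,p=p,W=W); cv2.imwrite(f"pics/{n}.png",p[...,::-1]); print(n,(d>0).mean())
E
```

```text
pics
{'time': 0.0, 'joint_pos': array([-1.19009014e-01,  5.33373166e-02,  1.61425367e+00,  4.06466660e-05,
        1.47599941e+00, -1.18973178e-01]), 'joint_vel': array([-0.00081027, -0.00036685, -0.000909  ,  0.00052505,  0.00020859,
       -0.0007333 ]), 'joint_efforts': array([ 2.70554956e-04, -3.93670499e+01, -3.70175600e+01, -1.62778279e-04,
        6.93513779e-03, -6.06393527e-06]), 'tool_pos': array([6.24395975e-01, 7.83983841e-05, 2.30099219e-01]), 'tool_rot': array([-7.97669207e-04,  7.07120473e-01,  7.07092384e-01, -6.01568590e-04]), 'contact_force': array([-0.17355884, -0.32219834,  0.05699002]), 'ft_torque': array([0.00491639, 0.05677606, 0.1099974 ]), 'grasp_force': 0.0, 'gripper_width': 1.0037335429508798}
{'fovy': 55.0064846224665, 'cx': 276.1727369003007, 'cy': 198.49231873030237, 'rvec': array([ 1.65438584, -1.47744265,  0.81585254]), 'tvec': array([-0.15389986,  0.35445508,  0.59729052])} {'fovy': 54.20710895373987, 'cx': 283.51832214025615, 'cy': 210.54153819373255, 'rvec': array([ 0.68435223,  2.46237605, -1.31898435]), 'tvec': array([ 0.58103193, -0.06455797,  1.19035837])} {'fovy': 68.918253741775, 'cx': 282.9188594036474, 'cy': 210.32858085327956, 'hand_eye': array([[-6.29976057e-05, -9.62715411e-01, -2.70516235e-01,
         6.86014540e-02],
       [ 9.99999521e-01,  2.03539847e-04, -9.57238382e-04,
         3.74620136e-04],
       [ 9.76608976e-04, -2.70516166e-01,  9.62714937e-01,
        -1.42265509e-01],
       [ 0.00000000e+00,  0.00000000e+00,  0.00000000e+00,
         1.00000000e+00]])}
scene 0.9617602040816327
side 0.9959183673469387
```

View pics/scene.png

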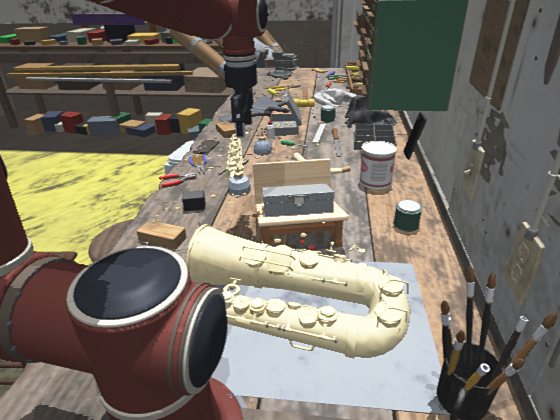

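View pics/side.png

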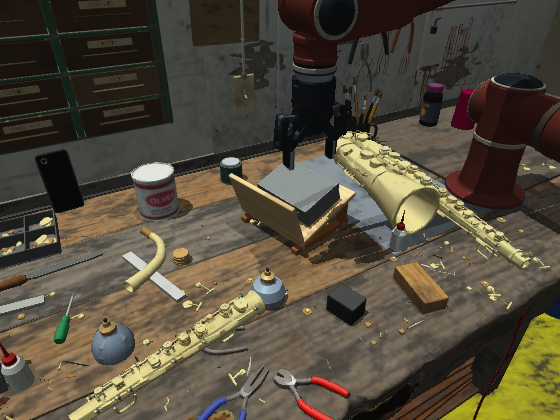

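The scene view shows the stand at (300,205), the iron block at (193,200) and the wood block at (160,235). In the side view the iron block is at (345,303), the wood block at (420,287), the spirit lamp at (267,290), the oil bottle at (400,235) and the stand with case at (295,205).

```bash
cat > m.py <<'E'
import numpy as np, cv2
D=np.load("side.npz"); p,W=D["p"],D["W"]; Z=W[...,2]
hsv=cv2.cvtColor(p,cv2.COLOR_RGB2HSV)
for n,(u0,u1,v0,v1) in dict(iron=(315,375,275,335),wood=(385,455,250,320),oil=(385,412,205,255),lamp=(245,290,262,312),glue=(215,247,150,190)).items():
    w=W[v0:v1,u0:u1].reshape(-1,3); w=w[np.isfinite(w).all(1)]
    lo={'iron':.036,'wood':.027}.get(n,.02); hi={'iron':.048,'wood':.038}.get(n,.2)
    t=w[(w[:,2]>lo)&(w[:,2]<hi)]
    r=cv2.minAreaRect((t[:,:2]*1000).astype(np.float32))
    print(n,len(t),np.median(t[:,2]).round(4),t[:,2].max().round(3),'rect',r)
w=W[150:260,225:360].reshape(-1,3); c=p[150:260,225:360]
print('bbox stand z>.06',np.nanpercentile(w[w[:,2]>.06],[1,50,99],axis=0).round(3))
# local normals by depth gradient on smoothed cloud
Ws=cv2.blur(W.astype(np.float32),(3,3))
n=np.cross(np.roll(Ws,-2,1)-np.roll(Ws,2,1),np.roll(Ws,-2,0)-np.roll(Ws,2,0)); n/=np.linalg.norm(n,axis=2,keepdims=True)
n*=np.sign(n[...,2:3])
reg=np.zeros(Z.shape,bool); reg[150:265,225:360]=1; reg&=(Z>.02)
A=np.radians(18)
from collections import Counter
print(Counter(map(tuple,n[reg&np.isfinite(n).all(2)].round(1))).most_common(8))
np.save("n.npy",n)
for y in (170,190,200,215,230): print(y,[ (x,*W[y,x].round(3)) for x in range(240,355,14)])
E
python3 m.py
```

```text
iron 607 0.0411 0.044 rect ((644.5640869140625, 166.17019653320312), (46.34674072265625, 60.342864990234375), 16.255722045898438)
wood 1095 0.0309 0.034 rect ((483.2055969238281, 200.5032958984375), (111.5748519897461, 55.772064208984375), 76.16155242919922)
oil 675 0.0479 0.104 rect ((375.73809814453125, 21.31976318359375), (158.6485595703125, 63.08925247192383), 36.4716911315918)
lamp 1117 0.0417 0.078 rect ((778.019775390625, 68.27497863769531), (109.0168685913086, 63.04149627685547), 16.55190658569336)
glue 810 0.0523 0.142 rect ((640.579345703125, -356.54998779296875), (415.917724609375, 97.16272735595703), 63.606353759765625)
bbox stand z>.06 [[ 0.324 -0.267  0.061]
 [ 0.584 -0.098  0.106]
 [ 0.697  0.011  0.274]]
[]
170 [(240, np.float64(0.588), np.float64(-0.396), np.float64(0.036)), (254, np.float64(0.521), np.float64(-0.438), np.float64(-0.002)), (268, np.float64(0.482), np.float64(-0.418), np.float64(-0.003)), (282, np.float64(0.565), np.float64(-0.198), np.float64(0.12)), (296, np.float64(0.541), np.float64(-0.172), np.float64(0.125)), (310, np.float64(0.516), np.float64(
[... 1864 characters left out ...]
oat64(0.483), np.float64(-0.067), np.float64(0.033)), (352, np.float64(0.417), np.float64(-0.089), np.float64(-0.002))]
230 [(240, np.float64(0.698), np.float64(-0.176), np.float64(-0.001)), (254, np.float64(0.668), np.float64(-0.16), np.float64(-0.002)), (268, np.float64(0.64), np.float64(-0.14), np.float64(-0.0)), (282, np.float64(nan), np.float64(nan), np.float64(nan)), (296, np.float64(0.64), np.float64(-0.017), np.float64(0.077)), (310, np.float64(0.587), np.float64(-0.038), np.float64(0.044)), (324, np.float64(0.534), np.float64(-0.053), np.float64(0.016)), (338, np.float64(0.488), np.float64(-0.056), np.float64(-0.003)), (352, np.float64(0.46), np.float64(-0.036), np.float64(-0.001))]
```

```bash
python3 -c "
import cv2
p=cv2.imread('pics/side.png')[150:270,220:370];q=cv2.imread('pics/scene.png')[150:250,240:365]
cv2.imwrite('pics/c1.png',cv2.hconcat([cv2.resize(p,(450,360)),cv2.resize(q,(350,360))]))"
```

```text
(no output)
```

View pics/c1.png

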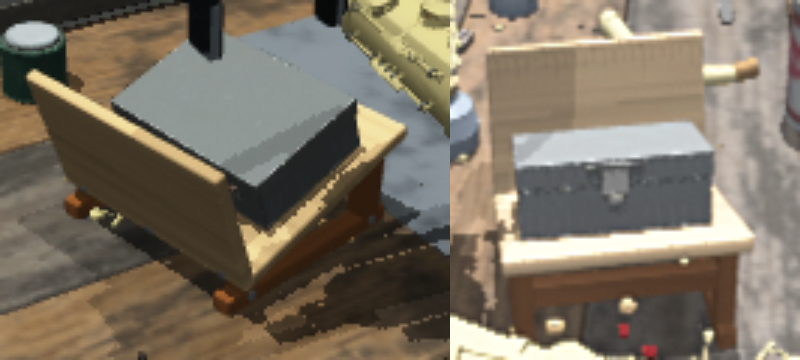

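The crops show the case askew on the slope, with its right side closer to the backstop. The backstop's back face is visible in the side view, and its front face in the scene view at u 261..329, v 166..184.

```bash
cat > m2.py <<'E'
import numpy as np, cv2
def plane(w,tol=.003,N=300,rng=np.random.default_rng(0)):
    w=w[np.isfinite(w).all(1)]; best=None
    for _ in range(N):
        a=w[rng.choice(len(w),3,False)]; n=np.cross(a[1]-a[0],a[2]-a[0]); l=np.linalg.norm(n)
        if l<1e-9: continue
        m=abs((w-a[0])@(n/l))<tol
        if best is None or m.sum()>best.sum(): best=m
    q=w[best]; c=q.mean(0); n=np.linalg.svd(q-c,full_matrices=False)[2][2]
    return c,n*np.sign(n[2]),q
if __name__=="__main__":
    S=np.load("scene.npz")["W"]; D=np.load("side.npz")["W"]
    def poly(W,pts):
        m=np.zeros((420,560),np.uint8); cv2.fillPoly(m,[np.array(pts,np.int32)],1); return W[m>0]
    def sd(pts): return [(220+x/3,150+y/3) for x,y in pts]
    def sc(pts): return [(240+(x-450)/2.8,150+y/3.6) for x,y in pts]
    for nm,w in dict(bs_front=poly(S,sc([(500,60),(695,48),(698,115),(520,130),(505,160)])),
       bs_back=poly(D,sd([(45,90),(225,190),(245,270),(75,175)])),
       bs_edge=poly(D,sd([(30,70),(45,70),(228,175),(222,190)])),
       board=poly(S,sc([(500,245),(505,235),(735,225),(750,238)])),
       case_top_side=poly(D,sd([(112,105),(185,40),(355,98),(262,188)])),
       case_top_sc=poly(S,sc([(515,155),(520,135),(705,125),(712,150)])),
       case_front_sc=poly(S,sc([(520,230),(517,165),(708,155),(708,215)])),
       case_side=poly(D,sd([(265,195),(352,110),(356,150),(268,220)]))).items():
        c,n,q=plane(w); print(nm,len(w),len(q),'c',c.round(4),'n',n.round(3),'tilt',np.degrees(np.arccos(n[2])).round(1),'az',np.degrees(np.arctan2(n[1],n[0])).round(1))
        print('   lo/hi',np.percentile(q,[1,99],axis=0).round(3).tolist())
        np.save(nm,q)
E
python3 m2.py
```

```text
bs_front 1467 1234 c [ 0.6574 -0.1156  0.1058] n [-0.928 -0.218  0.303] tilt 72.3 az -166.8
   lo/hi [[0.629, -0.211, 0.074], [0.684, -0.027, 0.132]]
bs_back 1424 1393 c [ 0.6636 -0.0955  0.0927] n [-0.926 -0.219  0.307] tilt 72.1 az -166.7
   lo/hi [[0.632, -0.194, 0.044], [0.695, -0.011, 0.137]]
bs_edge 352 273 c [ 0.6478 -0.1479  0.1108] n [-0.624 -0.148  0.767] tilt 39.9 az -166.7
   lo/hi [[0.561, -0.405, -0.002], [0.696, -0.012, 0.142]]
board 397 381 c [ 0.489 -0.161  0.086] n [0.271 0.06  0.961] tilt 16.1 az 12.4
   lo/hi [[0.47, -0.256, 0.076], [0.515, -0.054, 0.093]]
case_top_side 2104 2018 c [ 0.5693 -0.124   0.1123] n [0.298 0.069 0.952] tilt 17.8 az 13.1
   lo/hi [[0.505, -0.215, 0.097], [0.627, -0.048, 0.13]]
case_top_sc 516 493 c [ 0.5659 -0.1392  0.1134] n [0.304 0.07  0.95 ] tilt 18.2 az 13.0
   lo/hi [[0.523, -0.222, 0.098], [0.618, -0.056, 0.131]]
case_front_sc 1245 1082 c [ 0.504  -0.1454  0.1105] n [-0.951 -0.188  0.247] tilt 75.7 az -168.8
   lo/hi [[0.485, -0.225, 0.09], [0.523, -0.069, 0.131]]
case_side 386 385 c [ 0.5368 -0.0567  0.0862] n [ 0.208 -0.977  0.05 ] tilt 87.2 az -78.0
   lo/hi [[0.49, -0.067, 0.06], [0.587, -0.046, 0.119]]
```

```bash
cat > st.py <<'E'
import numpy as np, cv2
psi=np.radians(13.25); a=np.radians(18)
zs=np.array([np.sin(a)*np.cos(psi),np.sin(a)*np.sin(psi),np.cos(a)])
ys=np.array([-np.sin(psi),np.cos(psi),0]); xs=np.cross(ys,zs)
Rs=np.stack([xs,ys,zs],1)
F=np.load
f=F("bs_front.npy");b=F("bs_back.npy");e=F("board.npy");t=F("case_top_side.npy")
kx=((f@xs).mean()-.080 + (b@xs).mean()-.092)/2
by=np.r_[f,b]@ys; yb=b@ys; yf=f@ys
ky=(np.percentile(yb,.5)+np.percentile(yb,99.5))/2
# z: solve so that origin world z = .062
kz=(.062-kx*xs[2]-ky*ys[2])/zs[2]
O=kx*xs+ky*ys+kz*zs
S=lambda w:(w-O)@Rs
if __name__=="__main__":
    print('front/back x',(f@xs).mean()-.08,(b@xs).mean()-.092,'yb',np.percentile(yb,[.5,99.5]),'yf',np.percentile(yf,[.5,99.5]))
    print('O',O.round(4),'board z',S(e)[:,2].mean(),'case top z',S(t)[:,2].mean())
    q=S(t); q=q[abs(q[:,2]-.051)<.006]
    print('case rect',cv2.minAreaRect((q[:,:2]*1000).astype(np.float32)))
    for nm in("case_side","case_front_sc"): 
        q=S(F(nm+".npy"));print(nm,np.percentile(q,[2,98],axis=0).round(3).tolist())
    D=F("side.npz")["W"]
    for nm,(u0,u1,v0,v1,lo) in dict(oil=(385,412,205,255,.06),lamp=(245,290,262,312,.02),glue=(215,247,150,190,.04)).items():
        w=D[v0:v1,u0:u1].reshape(-1,3); w=w[w[:,2]>lo]; m=np.median(w,axis=0); print(nm,m,np.ptp(w[np.linalg.norm(w[:,:2]-m[:2],axis=1)<.06],axis=0))
    # height map around the wood block, bench
    g=D[200:330,300:480].reshape(-1,3);g=g[np.isfinite(g).all(1)&(g[:,2]>.015)]
    for x0 in np.arange(.36,.74,.04): print(round(x0,2),[ (lambda s:int(1000*s.max()) if len(s) else 0)(g[(abs(g[:,0]-x0)<.02)&(abs(g[:,1]-y0)<.02),2]) for y0 in np.arange(-.04,.32,.04)])
E
python3 st.py
```

```text
front/back x 0.47073002310140416 0.4728054666326901 yb [-0.34607007 -0.15900244] yf [-0.36245573 -0.17122897]
O [ 0.5603 -0.1275  0.062 ] board z -0.001009448767316336 case top z 0.0507942772372443
case rect ((-6.982151031494141, -5.3746337890625), (111.26901245117188, 172.6337890625), 4.159521579742432)
case_side [[-0.06, 0.071, 0.001], [0.038, 0.078, 0.042]]
case_front_sc [[-0.075, -0.083, 0.007], [-0.067, 0.072, 0.049]]
oil [0.40639391 0.04079417 0.07247476] [0.03218106 0.08561869 0.0435534 ]
lamp [0.76756311 0.07790768 0.04169164] [0.10061275 0.078565   0.05755006]
glue [ 0.62662939 -0.39356598  0.05909371] [0.06456932 0.06180111 0.02220976]
0.36 [51, 24, 0, 0, 0, 0, 0, 0, 0]
0.4 [70, 95, 110, 103, 0, 0, 0, 0, 0]
0.44 [0, 0, 48, 67, 0, 33, 32, 0, 0]
0.48 [82, 0, 0, 0, 0, 34, 33, 33, 0]
0.52 [100, 0, 0, 0, 0, 33, 33, 33, 0]
0.56 [110, 0, 0, 0, 0, 0, 0, 0, 0]
0.6 [105, 47, 0, 0, 0, 40, 42, 0, 0]
0.64 [31, 81, 0, 0, 42, 43, 43, 0, 0]
0.68 [0, 0, 0, 0, 0, 43, 42, 0, 0]
0.72 [0, 0, 0, 0, 0, 0, 0, 0, 0]
```

```bash
cat > ref.py <<'E'
from st import *
out=[]
for n in("scene","side"):
    w=F(n+".npz")["W"].reshape(-1,3); q=S(w[np.isfinite(w).all(1)])
    q=q[(q[:,0]>.076)&(q[:,0]<.096)&(q[:,2]>.06)&(q[:,2]<.114)&(abs(q[:,1])<.13)]
    print(n,len(q),np.percentile(q[:,1],[0.3,1,99,99.7]).round(4), q[:,2].max().round(4))
E
python3 ref.py
cat > go.py <<'E'
from h import *
import sys
from st import Rs,xs,ys,zs
O=np.load("O.npy") if __import__("os").path.exists("O.npy") else __import__("st").O
def stand(p): return O+Rs@np.array(p)/1000
A=np.stack([-xs,ys,-zs],1)      # fingers spread along the backstop
B=np.stack([ys,xs,-zs],1)       # fingers spread along the slope
def down(az): # tool y at azimuth az (deg), pointing down
    c,s=np.cos(np.radians(az)),np.sin(np.radians(az)); y=np.array([c,s,0]); z=np.array([0,0,-1.])
    return np.stack([np.cross(y,z),y,z],1)
def cur():
    s=state(); q=s["tool_rot"]; return np.array(s["tool_pos"]),R.from_quat([q[1],q[2],q[3],q[0]]).as_matrix(),s
def move(p,M,base=None):
    P,C,s=cur()
    if base is not None: P,C=base
    print('shift',(C.T@(p-P)/.025).round(3).tolist(),'turn',(np.degrees(R.from_matrix(C.T@M).as_rotvec())/8).round(3).tolist())
def rep():
    P,C,s=cur(); print('t',round(s["time"],2),'stand pos mm',(Rs.T@(P-O)*1000).round(2),'F stand',(Rs.T@s["contact_force"]).round(2),'w',round(s["gripper_width"],3),'gf',round(float(s["grasp_force"]),1),'angle to A/B deg',[np.degrees(np.linalg.norm(R.from_matrix(C.T@M).as_rotvec())).round(2) for M in(A,B)])
E
```

```text
scene 1314 [-0.1171 -0.1161  0.0902  0.0914] 0.1093
side 1145 [-0.1136 -0.1119  0.0934  0.0938] 0.1128
```

```bash
python3 - <<'E'
from go import *
import st
np.save("O.npy",st.O-.0113*ys)
O=st.O-.0113*ys
import go; go.O=O
print('O',O)
w=np.r_[np.load("scene.npz")["W"].reshape(-1,3),np.load("side.npz")["W"].reshape(-1,3)]; w=w[np.isfinite(w).all(1)]
w=w[w[:,2]<.35]
for x0 in np.arange(.32,.53,.03): print(round(x0,2),[(lambda s:int(1000*np.percentile(s,98)) if len(s)>3 else -9)(w[(abs(w[:,0]-x0)<.015)&(abs(w[:,1]-y0)<.02),2]) for y0 in np.arange(-.28,.13,.04)])
print("above");move(stand([-92,3,90]),A)
print("low");move(stand([-92,3,5]),A,(stand([-92,3,90]),A))
E
```

```text
O [ 0.56292097 -0.13850156  0.062     ]
0.32 [100, 109, 115, 116, 117, 122, 120, 122, 129, 2, 1]
0.35 [88, 97, 94, 97, 100, 109, 116, 123, 132, 1, 1]
0.38 [-9, -9, -9, 43, 86, 89, 103, 113, 128, 0, 1]
0.41 [-9, -9, -9, -9, 1, 2, 1, 92, 106, 97, 0]
0.44 [0, -9, -9, -9, 93, 93, 90, 1, 11, 53, 2]
0.47 [7, 92, 93, 92, 92, 92, 87, 0, 0, 1, 2]
0.5 [90, 92, 122, 131, 131, 130, 114, 1, 0, 0, 14]
0.53 [0, 131, 132, 131, 129, 126, 118, 0, 0, 1, 1]
above
shift [-5.973, -4.808, 2.174] turn [2.017, 1.591, -12.788]
low
shift [-0.0, 0.0, 3.4] turn [0.0, 0.0, 0.0]
```

Request:
{"api": "jog_arm", "payload": {"targets": [[[-5.97,-4.81,0],[2.02,1.59,-12.79],100],[[-5.97,-4.81,0],[2.02,1.59,-12.79],100],[[-5.97,-4.81,0],[2.02,1.59,-12.79],100],[[-5.97,-4.81,0],[2.02,1.59,-12.79],100],[[-5.97,-4.81,2.17],[2.02,1.59,-12.79],100],[[-5.97,-4.81,2.17],[2.02,1.59,-12.79],100],[[-5.97,-4.81,2.17],[2.02,1.59,-12.79],100],[[-5.97,-4.81,2.17],[2.02,1.59,-12.79],100]]}}

```text
time: 1.1
tool_pos: [0.5043, -0.1492, 0.1763]
tool_rot: [-0.133, 0.051, 0.99, -0.016]
contact_force: [0.7, 0.9, 0.3]
gripper_width: 0.998
grasp_force: 0.0
```

```bash
python3 -c "
from go import *
rep();move(stand([-92,3,5]),A)"
```

```text
t 1.1 stand pos mm [-91.87   2.98  90.31] F stand [0.75 0.74 0.58] w 0.998 gf 0.0 angle to A/B deg [np.float64(19.11), np.float64(71.35)]
shift [0.114, -0.196, 3.405] turn [0.369, 0.294, -2.341]
```

Request:
{"api": "jog_arm", "payload": {"targets": [[[0.1,-0.2,0],[0.37,0.29,-2.34],100],[[0.1,-0.2,0],[0.37,0.29,-2.34],100],[[0.1,-0.2,1.5],[0.37,0.29,-2.34],100],[[0.1,-0.2,2.5],[0.37,0.29,-2.34],100],[[0.1,-0.2,3.2],[0.37,0.29,-2.34],100],[[0.1,-0.2,3.4],[0.37,0.29,-2.34],100],[[0.1,-0.2,3.4],[0.37,0.29,-2.34],100]]}}

```text
time: 1.98
tool_pos: [0.4798, -0.1555, 0.0963]
tool_rot: [-0.154, -0.111, 0.982, -0.019]
contact_force: [-0.1, -1.1, -0.0]
gripper_width: 1.002
grasp_force: 0.0
```

```bash
python3 -c "
from go import *
rep();move(stand([-72,3,5]),A)
p,d,W=cloud('side');cv2.imwrite('pics/s2.png',cv2.resize(p[120:280,200:400,::-1],(750,600)))"
```

```text
t 1.98 stand pos mm [-91.29   2.49   6.37] F stand [-0.33 -1.03 -0.11] w 1.002 gf 0.0 angle to A/B deg [np.float64(0.4), np.float64(89.64)]
shift [-0.771, 0.025, 0.057] turn [-0.003, 0.021, -0.045]
```

View pics/s2.png

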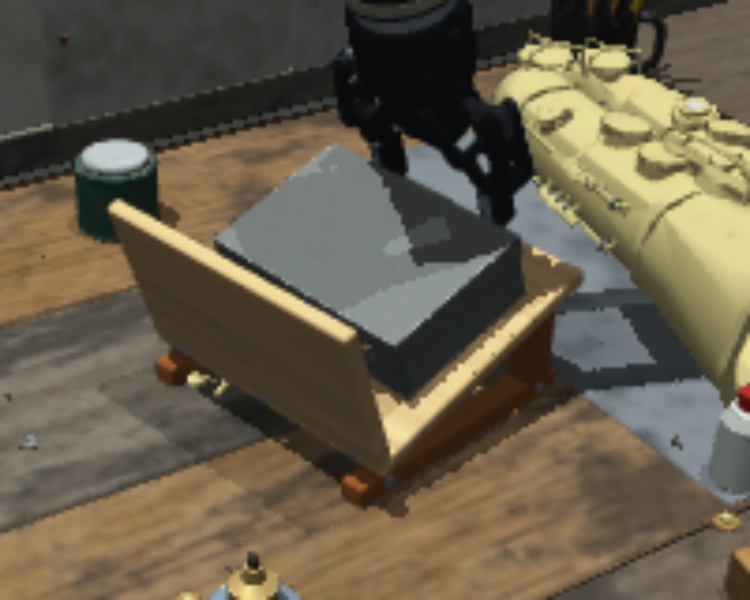

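The fingers stand in front of the case, at (395,155) and (500,200), clear of it. I'll push now.

Request:
{"api": "jog_arm", "payload": {"targets": [[[-0.3,0,0],[0,0,0],100],[[-0.6,0,0],[0,0,0],100],[[-0.8,0,0],[0,0,0],100],[[-1.0,0,0],[0,0,0],100],[[-1.2,0,0],[0,0,0],100],[[-1.4,0,0],[0,0,0],100],[[-1.4,0,0],[0,0,0],100]]}}

```text
time: 2.9
tool_pos: [0.5122, -0.1478, 0.0849]
tool_rot: [-0.154, -0.111, 0.982, -0.018]
contact_force: [-0.5, 0.5, 0.5]
gripper_width: 1.002
grasp_force: 0.0
```

```bash
python3 -c "
from go import *
rep()"
```

```text
t 2.9 stand pos mm [-56.07   2.57   5.85] F stand [-0.5   0.59  0.32] w 1.002 gf 0.0 angle to A/B deg [np.float64(0.37), np.float64(89.66)]
```

Request:
{"api": "jog_arm", "payload": {"targets": [[[-0.04,0,0],[0,0,0],100],[[-0.08,0,0],[0,0,0],100],[[-0.12,0,0],[0,0,0],100],[[-0.16,0,0],[0,0,0],100],[[-0.2,0,0],[0,0,0],100],[[-0.24,0,0],[0,0,0],100]]}}

```text
time: 3.65
tool_pos: [0.5175, -0.1467, 0.0833]
tool_rot: [-0.154, -0.111, 0.982, -0.018]
contact_force: [-0.4, 0.2, -1.0]
gripper_width: 0.996
grasp_force: 0.2
```

Request:
{"api": "jog_arm", "payload": {"targets": [[[-0.04,0,0],[0,0,0],100],[[-0.08,0,0],[0,0,0],100]]}}

```text
time: 3.9
tool_pos: [0.5194, -0.1462, 0.0827]
tool_rot: [-0.154, -0.111, 0.982, -0.018]
contact_force: [-1.2, -0.6, 0.2]
gripper_width: 0.999
grasp_force: 0.2
```

Request:
{"api": "jog_arm", "payload": {"targets": [[[-0.04,0,0],[0,0,0],100],[[-0.08,0,0],[0,0,0],100]]}}

```text
time: 4.15
tool_pos: [0.5213, -0.1458, 0.0821]
tool_rot: [-0.154, -0.111, 0.982, -0.018]
contact_force: [-0.3, 0.4, -0.1]
gripper_width: 1.0
grasp_force: 0.2
```

```bash
python3 -c "
from go import *
rep()"
```

```text
t 4.15 stand pos mm [-46.35   2.4    6.09] F stand [-0.2   0.43 -0.13] w 1.0 gf 0.2 angle to A/B deg [np.float64(0.38), np.float64(89.64)]
```

Request:
{"api": "jog_arm", "payload": {"targets": [[[-0.03,0,0],[0,0,0],100],[[-0.06,0,0],[0,0,0],100]]}}

```text
time: 4.4
tool_pos: [0.5227, -0.1455, 0.0817]
tool_rot: [-0.154, -0.111, 0.982, -0.018]
contact_force: [-0.8, -0.3, -0.7]
gripper_width: 1.002
grasp_force: 0.2
```

Request:
{"api": "jog_arm", "payload": {"targets": [[[-0.03,0,0],[0,0,0],100],[[-0.06,0,0],[0,0,0],100]]}}

```text
time: 4.65
tool_pos: [0.5228, -0.1457, 0.0816]
tool_rot: [-0.156, -0.111, 0.981, -0.019]
contact_force: [-8.1, -3.3, 5.5]
gripper_width: 1.004
grasp_force: 4.6
```

Request:
{"api": "jog_arm", "payload": {"targets": [[[-0.03,0,0],[0,0,0],100],[[-0.06,0,0],[0,0,0],100]]}}

```text
time: 4.9
tool_pos: [0.5228, -0.1458, 0.0817]
tool_rot: [-0.158, -0.111, 0.981, -0.019]
contact_force: [-13.6, -3.3, 9.3]
gripper_width: 0.998
grasp_force: 8.1
```

```bash
python3 - <<'E'
from go import *
rep()
p,d,W=cloud('side'); w=W[150:270,220:370].reshape(-1,3); w=w[np.isfinite(w).all(1)]; q=(w-O)@Rs
q=q[(abs(q[:,2]-.051)<.004)&(abs(q[:,1])<.11)&(q[:,0]>-.07)&(q[:,0]<.079)]
print(cv2.minAreaRect((q[:,:2]*1000).astype(np.float32)))
E
```

```text
t 4.9 stand pos mm [-44.79   2.12   6.17] F stand [-16.18  -0.04   4.49] w 0.998 gf 8.1 angle to A/B deg [np.float64(0.45), np.float64(89.69)]
((5.795886993408203, 6.699806213378906), (178.65658569335938, 106.45855712890625), 82.88374328613281)
```

Request:
{"api": "jog_arm", "payload": {"targets": [[[0,0,0],[0,0,0],100],[[0,0,0],[0,0,0],100],[[0,0,0],[0,0,0],100],[[0.3,0,0],[0,0,0],100],[[0.8,0,0],[0,0,0],100],[[0.8,0,-2],[0,0,0],100],[[0.8,0,-4],[0,0,0],100],[[0.8,0,-6],[0,0,0],100]]}}

```text
time: 5.95
tool_pos: [0.5516, -0.1384, 0.2313]
tool_rot: [-0.154, -0.111, 0.982, -0.018]
contact_force: [-0.3, 0.5, 0.4]
gripper_width: 1.001
grasp_force: 0.0
```

```bash
cat > chk.py <<'E'
from go import *
from m2 import plane
rep()
p,d,W=cloud('side'); w=W[120:280,220:370].reshape(-1,3); w=w[np.isfinite(w).all(1)]; q=(w-O)@Rs
cs=q[(q[:,2]>.01)&(q[:,2]<.043)&(q[:,1]>.07)&(q[:,1]<.115)&(abs(q[:,0])<.09)]
c,n,i=plane(cs); print('case +y side: az of face normal off stand y (deg)',np.degrees(np.arctan2(n[0]*np.sign(n[1]),abs(n[1]))).round(2),'y',c[1].round(4),'x range',np.percentile(i[:,0],[1,99]).round(4))
p,d,W=cloud('scene'); w=W[150:250,240:365].reshape(-1,3); w=w[np.isfinite(w).all(1)]; q=(w-O)@Rs
for z0,h in((.010,.045),(.054,.08)):
    f=q[(q[:,2]>z0)&(q[:,2]<h)&(abs(q[:,1])<.095)&(q[:,0]>-.08)&(q[:,0]<.06)]
    if len(f)>40:
        c,n,i=plane(f); print('front face z',z0,len(i),'normal off stand x (deg)',np.degrees(np.arctan2(n[1]*np.sign(n[0]),abs(n[0]))).round(2),'n',n.round(3),'x',c[0].round(4),'y',np.percentile(i[:,1],[1,99]).round(4))
E
python3 - <<'E'
exec(open('chk.py').read())
print('over wood');move(np.array([.483,.2005,.15]),down(-13.84))
E
```

```text
t 5.95 stand pos mm [-62.79   2.69 157.64] F stand [-0.26  0.54  0.38] w 1.001 gf 0.0 angle to A/B deg [np.float64(0.41), np.float64(89.64)]
case +y side: az of face normal off stand y (deg) 0.2 y 0.0869 x range [-0.0286  0.0695]
front face z 0.01 814 normal off stand x (deg) -0.25 n [ 0.999 -0.004  0.045] x -0.0333 y [-0.0783  0.0853]
over wood
shift [-1.211, 13.924, 3.146] turn [-2.226, -1.284, 14.462]
```

The case is home: square to 0.2°, front at -33 mm, about 3 mm off the middle line. Next is the wooden block.

Request:
{"api": "jog_arm", "payload": {"targets": [[[-1.2,13.9,1],[-2.23,-1.28,14.46],100],[[-1.2,13.9,1],[-2.23,-1.28,14.46],100],[[-1.2,13.9,1],[-2.23,-1.28,14.46],100],[[-1.2,13.9,1],[-2.23,-1.28,14.46],100],[[-1.2,13.9,1],[-2.23,-1.28,14.46],100],[[-1.2,13.9,1],[-2.23,-1.28,14.46],100],[[-1.2,13.9,3.1],[-2.23,-1.28,14.46],100],[[-1.2,13.9,3.1],[-2.23,-1.28,14.46],100]]}}

```text
time: 7.05
tool_pos: [0.4736, 0.2005, 0.1401]
tool_rot: [-0.057, 0.589, 0.806, -0.013]
contact_force: [-0.5, -0.0, 0.1]
gripper_width: 1.001
grasp_force: 0.0
```

```bash
python3 - <<'E'
from go import *
rep();move(np.array([.483,.2005,.15]),down(-13.84))
E
```

```text
t 7.05 stand pos mm [-32.94 350.42  71.37] F stand [-0.49  0.08 -0.06] w 1.001 gf 0.0 angle to A/B deg [np.float64(85.78), np.float64(14.16)]
shift [-0.081, 0.323, -0.436] turn [-0.769, -0.369, 3.933]
```

Request:
{"api": "jog_arm", "payload": {"targets": [[[-0.08,0.32,-0.44],[-0.77,-0.37,3.93],100],[[-0.08,0.32,-0.44],[-0.77,-0.37,3.93],100],[[-0.08,0.32,-0.44],[-0.77,-0.37,3.93],100],[[-0.08,0.32,-0.44],[-0.77,-0.37,3.93],100],[[-0.08,0.32,-0.44],[-0.77,-0.37,3.93],100]]}}

```text
time: 7.68
tool_pos: [0.4877, 0.2009, 0.1559]
tool_rot: [0.002, 0.785, 0.62, 0.004]
contact_force: [-0.2, 0.2, 0.3]
gripper_width: 1.001
grasp_force: 0.0
```

```bash
python3 - <<'E'
from go import *
rep()
p,d,W=cloud('wrist')
w=W.reshape(-1,3);w=w[np.isfinite(w).all(1)]
for lo,hi,cx,cy in((.027,.037,.483,.2005),(.037,.047,.645,.166)):
    t=w[(w[:,2]>lo)&(w[:,2]<hi)&(np.hypot(w[:,0]-cx,w[:,1]-cy)<.075)]
    if len(t)>50: print(len(t),np.median(t[:,2]),cv2.minAreaRect((t[:,:2]*1000).astype(np.float32)))
move(np.array([.483,.2005,.005]),down(-13.84))
cv2.imwrite('pics/w1.png',p[...,::-1])
E
```

```text
t 7.67 stand pos mm [-24.63 347.62  90.73] F stand [-0.2   0.23  0.2 ] w 1.001 gf 0.0 angle to A/B deg [np.float64(117.56), np.float64(32.36)]
7098 0.03167335725682279 ((480.86065673828125, 200.98486328125), (109.51863098144531, 55.034141540527344), 76.17494201660156)
3468 0.04138999837779472 ((641.7195434570312, 166.06671142578125), (44.95640563964844, 60.7379150390625), 14.836153030395508)
shift [-0.091, -0.233, 6.035] turn [0.056, -0.036, 0.051]
```

View pics/w1.png

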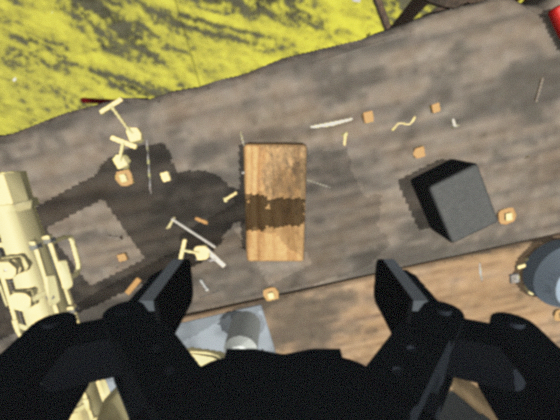

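The wrist view shows the wood block at (275,200) between the fingers, and the iron block at (455,200). I'll go down and grip.

Request:
{"api": "jog_arm", "payload": {"targets": [[[-0.08,-0.29,0.5],[0.06,-0.04,0.05],100],[[-0.08,-0.29,2.5],[0.06,-0.04,0.05],100],[[-0.08,-0.29,4.5],[0.06,-0.04,0.05],100],[[-0.08,-0.29,5.5],[0.06,-0.04,0.05],100],[[-0.08,-0.29,6.0],[0.06,-0.04,0.05],100],[[-0.08,-0.29,6.0],[0.06,-0.04,0.05],100],[[-0.08,-0.29,6.0],[0.06,-0.04,0.05],30],[[-0.08,-0.29,6.0],[0.06,-0.04,0.05],30]]}}

```text
time: 8.72
tool_pos: [0.4834, 0.2017, 0.0082]
tool_rot: [0.001, 0.788, 0.616, 0.001]
contact_force: [4.4, 1.1, 0.7]
gripper_width: 0.633
grasp_force: 65.2
```

Request:
{"api": "jog_arm", "payload": {"targets": [[[0,0,0],[0,0,0],30],[[0,0,0],[0,0,0],30],[[0,0,0],[0,0,0],30],[[0,0,0],[0,0,0],30]]}}

```text
time: 9.22
tool_pos: [0.4834, 0.2017, 0.0079]
tool_rot: [0.001, 0.788, 0.616, 0.001]
contact_force: [-0.4, 0.3, 6.2]
gripper_width: 0.634
grasp_force: 66.1
```

```bash
python3 - <<'E'
from go import *
rep();print(cur()[0]);move(np.array([.4815,.201,.005]),down(-13.84))
print('lift');move(np.array([.4815,.15,.25]),B)
for z in (150,70): print('pre place',z);move(stand([22,0,z]),B)
E
```

```text
t 9.22 stand pos mm [ 17.23 349.37 -51.26] F stand [-2.28  0.37  5.82] w 0.634 gf 66.1 angle to A/B deg [np.float64(118.06), np.float64(32.6)]
[0.48337699 0.20168935 0.00792649]
shift [-0.045, -0.067, 0.117] turn [0.02, -0.007, -0.012]
lift
shift [-2.016, 0.452, -9.684] turn [2.229, -0.536, -3.37]
pre place 150
shift [-11.205, 8.78, -7.583] turn [2.229, -0.536, -3.37]
pre place 70
shift [-11.659, 7.892, -4.543] turn [2.229, -0.536, -3.37]
```

Request:
{"api": "jog_arm", "payload": {"targets": [[[0,0,-2],[0,0,0],30],[[0,0,-4.5],[0,0,0],30],[[0,0,-7],[0,0,0],30],[[-2,1.5,-8],[0.5,-0.1,-0.8],30],[[-4,3,-8],[1,-0.25,-1.6],30],[[-6,4.6,-8],[1.6,-0.4,-2.4],30],[[-8,6.1,-7.8],[2.23,-0.54,-3.37],30],[[-10,7.7,-7.6],[2.23,-0.54,-3.37],30]]}}

```text
time: 10.22
tool_pos: [0.606, -0.082, 0.1953]
tool_rot: [-0.099, 0.612, 0.774, -0.125]
contact_force: [1.0, 0.4, -1.0]
gripper_width: 0.631
grasp_force: 65.3
```

```bash
python3 - <<'E'
from go import *
rep()
for z in (130,65,59): print('place',z);move(stand([24,0,z]),B)
E
```

```text
t 10.22 stand pos mm [ 10.98  45.15 143.71] F stand [ 1.38  0.17 -0.65] w 0.631 gf 65.3 angle to A/B deg [np.float64(89.92), np.float64(0.32)]
place 130
shift [-1.807, 0.521, 0.545] turn [-0.038, -0.001, 0.01]
place 65
shift [-1.807, 0.535, 3.145] turn [-0.038, -0.001, 0.01]
place 59
shift [-1.807, 0.537, 3.385] turn [-0.038, -0.001, 0.01]
```

Request:
{"api": "jog_arm", "payload": {"targets": [[[-0.9,0.5,0],[0,0,0],30],[[-1.8,0.5,0.5],[0,0,0],30],[[-1.8,0.5,1.2],[0,0,0],30],[[-1.8,0.5,2.0],[0,0,0],30],[[-1.8,0.5,2.6],[0,0,0],30],[[-1.8,0.5,2.9],[0,0,0],30],[[-1.8,0.5,2.9],[0,0,0],30]]}}

```text
time: 11.1
tool_pos: [0.6045, -0.1263, 0.1235]
tool_rot: [-0.098, 0.613, 0.774, -0.124]
contact_force: [0.4, 0.4, -2.0]
gripper_width: 0.63
grasp_force: 65.4
```

```bash
python3 - <<'E'
from go import *
rep()
for z in (61,59): print('place',z);move(stand([24,0,z]),B)
p,d,W=cloud('side');cv2.imwrite('pics/s3.png',cv2.resize(p[120:280,200:400,::-1],(750,600)))
E
```

```text
t 11.1 stand pos mm [22.15  2.35 71.89] F stand [ 1.1   0.27 -1.79] w 0.63 gf 65.4 angle to A/B deg [np.float64(89.97), np.float64(0.26)]
place 61
shift [-0.094, 0.076, 0.435] turn [-0.032, 0.002, 0.003]
place 59
shift [-0.094, 0.076, 0.515] turn [-0.032, 0.002, 0.003]
```

View pics/s3.png

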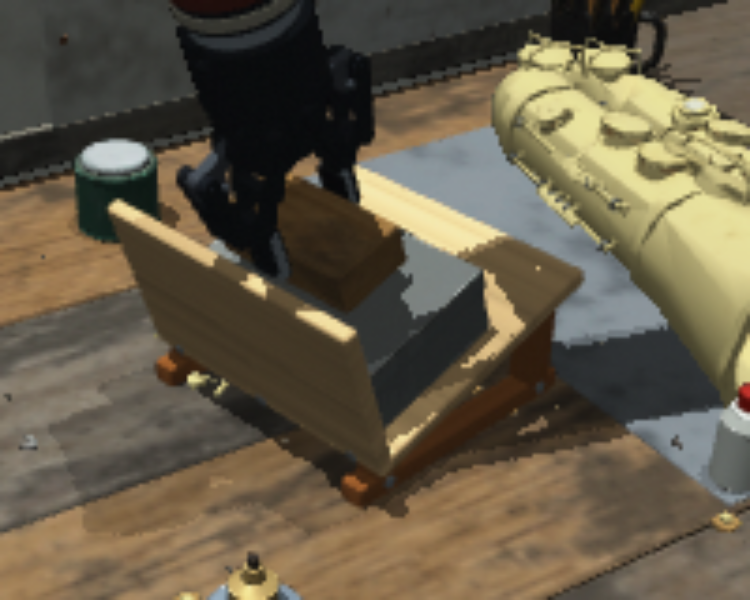

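The block hangs over the case at (335,245), parallel to it, with the back finger short of the backstop. I'll lower it gently.

Request:
{"api": "jog_arm", "payload": {"targets": [[[-0.09,0,0.2],[0,0,0],30],[[-0.09,0,0.36],[0,0,0],30],[[-0.09,0,0.42],[0,0,0],30]]}}

```text
time: 11.52
tool_pos: [0.6021, -0.1298, 0.1138]
tool_rot: [-0.098, 0.613, 0.774, -0.124]
contact_force: [-0.4, -0.1, -0.7]
gripper_width: 0.631
grasp_force: 65.4
```

Request:
{"api": "jog_arm", "payload": {"targets": [[[0,0,0.04],[0,0,0],30],[[0,0,0.04],[0,0,0],30]]}}

```text
time: 11.78
tool_pos: [0.602, -0.1298, 0.1131]
tool_rot: [-0.098, 0.613, 0.774, -0.124]
contact_force: [-0.5, 0.5, -1.3]
gripper_width: 0.631
grasp_force: 65.4
```

Request:
{"api": "jog_arm", "payload": {"targets": [[[0,0,0.04],[0,0,0],30],[[0,0,0.04],[0,0,0],30]]}}

```text
time: 12.02
tool_pos: [0.6017, -0.1298, 0.1122]
tool_rot: [-0.098, 0.613, 0.774, -0.124]
contact_force: [0.4, -0.1, -0.7]
gripper_width: 0.629
grasp_force: 65.4
```

```bash
python3 -c "
from go import *
rep()"
```

```text
t 12.03 stand pos mm [22.26 -0.46 59.99] F stand [ 0.59 -0.16 -0.54] w 0.629 gf 65.4 angle to A/B deg [np.float64(90.01), np.float64(0.21)]
```

Request:
{"api": "jog_arm", "payload": {"targets": [[[0,0,0.03],[0,0,0],30],[[0,0,0.03],[0,0,0],30]]}}

```text
time: 12.28
tool_pos: [0.6016, -0.1299, 0.1117]
tool_rot: [-0.098, 0.613, 0.774, -0.124]
contact_force: [-0.1, -1.0, -0.3]
gripper_width: 0.629
grasp_force: 65.5
```

Request:
{"api": "jog_arm", "payload": {"targets": [[[0,0,0.03],[0,0,0],30],[[0,0,0.03],[0,0,0],30]]}}

```text
time: 12.52
tool_pos: [0.6016, -0.13, 0.1116]
tool_rot: [-0.098, 0.613, 0.774, -0.124]
contact_force: [-1.0, 0.0, 4.4]
gripper_width: 0.631
grasp_force: 65.8
```

Request:
{"api": "jog_arm", "payload": {"targets": [[[0,0,0.03],[0,0,0],30],[[0,0,0.03],[0,0,0],30]]}}

```text
time: 12.78
tool_pos: [0.6016, -0.13, 0.1116]
tool_rot: [-0.097, 0.613, 0.774, -0.124]
contact_force: [-0.4, 0.8, 6.6]
gripper_width: 0.63
grasp_force: 66.2
```

```bash
python3 -c "
from go import *
rep()"
```

```text
t 12.78 stand pos mm [22.36 -0.58 59.38] F stand [-2.21  0.9   6.17] w 0.63 gf 66.2 angle to A/B deg [np.float64(90.02), np.float64(0.15)]
```

Request:
{"api": "jog_arm", "payload": {"targets": [[[0,0,0],[0,0,0],74],[[0,0,0],[0,0,0],74],[[0,0,0],[0,0,0],74],[[0,0,-1],[0,0,0],74],[[0,0,-3],[0,0,0],74],[[0,0,-5],[0,0,0],74],[[0,-1.5,-5],[0,0,-2],74],[[0,-3,-5],[0,0,-4],74]]}}

```text
time: 13.78
tool_pos: [0.5694, -0.1375, 0.2527]
tool_rot: [-0.119, 0.455, 0.876, -0.104]
contact_force: [-0.2, -0.5, -0.4]
gripper_width: 0.74
grasp_force: 0.0
```

```bash
python3 - <<'E'
exec(open('chk.py').read())
for z in (150,58): move(stand([-15,0,z]),A)
E
```

```text
t 13.78 stand pos mm [-52.73  -0.55 183.43] F stand [-0.15 -0.42 -0.42] w 0.74 gf 0.0 angle to A/B deg [np.float64(68.15), np.float64(21.85)]
case +y side: az of face normal off stand y (deg) 0.13 y 0.0869 x range [-0.0284  0.0692]
front face z 0.01 811 normal off stand x (deg) -0.28 n [ 0.997 -0.005  0.071] x -0.0334 y [-0.0782  0.0854]
front face z 0.054 410 normal off stand x (deg) -0.1 n [-1.     0.002  0.009] x -0.0054 y [-0.0574  0.0504]
shift [-0.546, 1.476, 1.356] turn [-0.021, -0.008, -8.565]
shift [-0.543, 1.486, 5.036] turn [-0.021, -0.008, -8.565]
```

Request:
{"api": "jog_arm", "payload": {"targets": [[[0,0.5,0],[0,0,-1.3],74],[[0,0.5,0],[0,0,-2.6],74],[[0,0.5,0],[0,0,-3.9],74],[[0,0.5,0],[0,0,-5.2],74],[[0,0.5,0],[0,0,-6.5],74],[[0,0.5,0],[0,0,-7.6],74],[[0,0.5,0],[0,0,-8.57],74],[[0,0.5,0],[0,0,-8.57],74]]}}

```text
time: 14.88
tool_pos: [0.5796, -0.1302, 0.2478]
tool_rot: [-0.157, -0.113, 0.981, -0.019]
contact_force: [-0.3, 0.5, 0.2]
gripper_width: 0.74
grasp_force: 0.0
```

```bash
python3 - <<'E'
from go import *
rep(); move(stand([-32,-3,56]),A)
E
```

```text
t 14.88 stand pos mm [-40.14   4.24 182.29] F stand [-0.27  0.54  0.15] w 0.74 gf 0.0 angle to A/B deg [np.float64(0.26), np.float64(89.91)]
shift [-0.347, -0.287, 5.05] turn [-0.003, -0.03, -0.012]
```

Request:
{"api": "jog_arm", "payload": {"targets": [[[-0.35,-0.29,2],[0,0,0],74],[[-0.35,-0.29,3.6],[0,0,0],74],[[-0.35,-0.29,4.6],[0,0,0],74],[[-0.35,-0.29,5.05],[0,0,0],74],[[-0.6,-0.29,5.05],[0,0,0],74],[[-0.85,-0.29,5.05],[0,0,0],74],[[-1.1,-0.29,5.05],[0,0,0],74],[[-1.3,-0.29,5.05],[0,0,0],74]]}}

```text
time: 15.88
tool_pos: [0.5737, -0.1394, 0.1192]
tool_rot: [-0.157, -0.114, 0.981, -0.019]
contact_force: [-0.1, 0.0, 0.7]
gripper_width: 0.734
grasp_force: 0.2
```

Request:
{"api": "jog_arm", "payload": {"targets": [[[-0.1,0,0],[0,0,0],74],[[-0.2,0,0],[0,0,0],74],[[-0.3,0,0],[0,0,0],74],[[-0.37,0,0],[0,0,0],74],[[-0.44,0,0],[0,0,0],74],[[-0.5,0,0],[0,0,0],74],[[-0.55,0,0],[0,0,0],74]]}}

```text
time: 16.75
tool_pos: [0.5855, -0.1364, 0.1142]
tool_rot: [-0.157, -0.114, 0.981, -0.019]
contact_force: [-0.4, -0.2, -0.3]
gripper_width: 0.742
grasp_force: 0.2
```

```bash
python3 - <<'E'
from go import *
rep()
E
```

```text
t 16.75 stand pos mm [ 5.24 -3.14 56.58] F stand [-0.36 -0.12 -0.46] w 0.742 gf 0.2 angle to A/B deg [np.float64(0.21), np.float64(90.04)]
```

Request:
{"api": "jog_arm", "payload": {"targets": [[[-0.05,0,0],[0,0,0],74],[[-0.1,0,0],[0,0,0],74],[[-0.15,0,0],[0,0,0],74],[[-0.2,0,0],[0,0,0],74]]}}

```text
time: 17.25
tool_pos: [0.5901, -0.1353, 0.1126]
tool_rot: [-0.157, -0.114, 0.981, -0.019]
contact_force: [-0.8, -0.2, 0.4]
gripper_width: 0.744
grasp_force: 0.2
```

Request:
{"api": "jog_arm", "payload": {"targets": [[[-0.03,0,0],[0,0,0],74],[[-0.06,0,0],[0,0,0],74]]}}

```text
time: 17.5
tool_pos: [0.5915, -0.135, 0.1122]
tool_rot: [-0.157, -0.114, 0.981, -0.018]
contact_force: [0.1, 0.4, 0.0]
gripper_width: 0.74
grasp_force: 0.2
```

Request:
{"api": "jog_arm", "payload": {"targets": [[[-0.03,0,0],[0,0,0],74],[[-0.06,0,0],[0,0,0],74]]}}

```text
time: 17.75
tool_pos: [0.5928, -0.1346, 0.1117]
tool_rot: [-0.157, -0.114, 0.981, -0.019]
contact_force: [0.5, -0.2, 0.2]
gripper_width: 0.74
grasp_force: 0.2
```

```bash
python3 - <<'E'
from go import *
rep()
E
```

```text
t 17.75 stand pos mm [13.18 -3.1  56.56] F stand [ 0.37 -0.35  0.38] w 0.74 gf 0.2 angle to A/B deg [np.float64(0.21), np.float64(90.04)]
```

Request:
{"api": "jog_arm", "payload": {"targets": [[[-0.03,0,0],[0,0,0],74],[[-0.06,0,0],[0,0,0],74]]}}

```text
time: 18.0
tool_pos: [0.5931, -0.1345, 0.1117]
tool_rot: [-0.159, -0.114, 0.981, -0.018]
contact_force: [-7.1, -0.1, 4.9]
gripper_width: 0.742
grasp_force: 4.1
```

Request:
{"api": "jog_arm", "payload": {"targets": [[[-0.03,0,0],[0,0,0],74],[[-0.05,0,0],[0,0,0],74]]}}

```text
time: 18.25
tool_pos: [0.5932, -0.1344, 0.1117]
tool_rot: [-0.16, -0.114, 0.98, -0.018]
contact_force: [-11.5, 0.4, 8.3]
gripper_width: 0.737
grasp_force: 6.4
```

```bash
python3 - <<'E'
from go import *
rep()
E
```

```text
t 18.25 stand pos mm [13.52 -2.95 56.67] F stand [-13.14   3.05   4.48] w 0.737 gf 6.4 angle to A/B deg [np.float64(0.59), np.float64(89.96)]
```

Request:
{"api": "jog_arm", "payload": {"targets": [[[0,0,0],[0,0,0],74],[[0,0,0],[0,0,0],74],[[0,0,0],[0,0,0],74],[[0.3,0,0],[0,0,0],74],[[0.8,0,0],[0,0,0],74],[[0.8,0,-2],[0,0,0],74],[[0.8,0,-4],[0,0,0],100],[[0.8,0,-5],[0,0,0],100]]}}

```text
time: 19.25
tool_pos: [0.6162, -0.1296, 0.2397]
tool_rot: [-0.154, -0.114, 0.981, -0.019]
contact_force: [-0.1, 0.7, 0.8]
gripper_width: 0.999
grasp_force: 0.0
```

```bash
python3 - <<'E'
exec(open('chk.py').read())
for z in (.16,.01): move(np.array([.642,.166,z]),down(104.84))
E
```

```text
t 19.25 stand pos mm [ -3.64  -3.59 185.68] F stand [-0.18  0.72  0.78] w 0.999 gf 0.0 angle to A/B deg [np.float64(0.2), np.float64(90.01)]
case +y side: az of face normal off stand y (deg) 0.0 y 0.0869 x range [-0.0285  0.0694]
front face z 0.01 812 normal off stand x (deg) -0.35 n [ 0.998 -0.006  0.063] x -0.0333 y [-0.0784  0.0849]
front face z 0.054 356 normal off stand x (deg) -0.37 n [ 1.    -0.007  0.004] x 0.0242 y [-0.0559  0.0507]
shift [-4.494, 11.295, 1.876] turn [0.0, -2.224, -0.193]
shift [-6.327, 11.32, 7.589] turn [0.0, -2.224, -0.193]
```

The wood is home (front at 24.2 mm, square to 0.4°). Next is the iron block.

Request:
{"api": "jog_arm", "payload": {"targets": [[[-0.8,2.3,0],[0,-0.4,0],100],[[-1.6,4.6,0],[0,-0.9,-0.1],100],[[-2.5,6.9,0],[0,-1.4,-0.1],100],[[-3.4,9.2,0.5],[0,-1.9,-0.2],100],[[-4.5,11.3,1.3],[0,-2.22,-0.2],100],[[-4.5,11.3,1.88],[0,-2.22,-0.2],100],[[-4.5,11.3,1.88],[0,-2.22,-0.2],100]]}}

```text
time: 20.23
tool_pos: [0.6373, 0.1661, 0.1526]
tool_rot: [-0.007, -0.13, 0.992, 0.001]
contact_force: [0.6, 0.8, 0.4]
gripper_width: 1.002
grasp_force: 0.0
```

```bash
python3 - <<'E'
from go import *
rep(); print(cur()[0])
p,d,W=cloud('wrist')
w=W.reshape(-1,3);w=w[np.isfinite(w).all(1)]
t=w[(w[:,2]>.037)&(w[:,2]<.047)&(np.hypot(w[:,0]-.642,w[:,1]-.166)<.06)]
r=cv2.minAreaRect((t[:,:2]*1000).astype(np.float32)); print(len(t),r)
a=r[2]+(90 if r[1][0]<r[1][1] else 0)   # long side azimuth
move(np.array([r[0][0]/1000,r[0][1]/1000,.009]),down(a if a>60 else a+180))
E
```

```text
t 20.23 stand pos mm [107.3  279.44 130.14] F stand [0.63 0.65 0.66] w 1.002 gf 0.0 angle to A/B deg [np.float64(17.32), np.float64(92.92)]
[0.63734362 0.16610902 0.15260983]
3450 ((642.4736938476562, 165.7010040283203), (45.332645416259766, 59.97016525268555), 14.307147026062012)
shift [-0.206, -0.061, 5.815] turn [0.029, -0.074, 0.065]
```

Request:
{"api": "jog_arm", "payload": {"targets": [[[-0.2,-0.06,1],[0,-0.07,0.07],100],[[-0.2,-0.06,3],[0,-0.07,0.07],100],[[-0.2,-0.06,4.8],[0,-0.07,0.07],100],[[-0.2,-0.06,5.5],[0,-0.07,0.07],100],[[-0.2,-0.06,5.8],[0,-0.07,0.07],100],[[-0.2,-0.06,5.8],[0,-0.07,0.07],100],[[-0.2,-0.06,5.8],[0,-0.07,0.07],40],[[-0.2,-0.06,5.8],[0,-0.07,0.07],40]]}}

```text
time: 21.28
tool_pos: [0.6454, 0.167, 0.0133]
tool_rot: [0.003, -0.125, 0.992, 0.002]
contact_force: [-0.4, -1.2, 6.3]
gripper_width: 0.687
grasp_force: 69.0
```

Request:
{"api": "jog_arm", "payload": {"targets": [[[0,0,0],[0,0,0],40],[[0,0,0],[0,0,0],40],[[0,0,0],[0,0,0],40]]}}

```text
time: 21.65
tool_pos: [0.6454, 0.1669, 0.0133]
tool_rot: [0.003, -0.125, 0.992, 0.002]
contact_force: [-0.6, -1.0, 5.6]
gripper_width: 0.69
grasp_force: 68.3
```

```bash
python3 - <<'E'
from go import *
rep(); print(cur()[0])
move(stand([40,-3,150]),A)
E
```

```text
t 21.65 stand pos mm [1.5794e+02 2.7842e+02 1.3000e-01] F stand [-2.54 -0.81  5.08] w 0.69 gf 68.3 angle to A/B deg [np.float64(18.36), np.float64(92.53)]
[0.64536049 0.16694134 0.01331778]
shift [2.803, -11.182, -7.213] turn [0.003, 2.291, 0.137]
```

Request:
{"api": "jog_arm", "payload": {"targets": [[[0,0,-2],[0,0,0],40],[[0,0,-4.4],[0,0,0],40],[[0,0,-6.8],[0,0,0],40],[[0.7,-2.2,-7.6],[0,0.5,0],40],[[1.4,-4.4,-7.6],[0,1,0.1],40],[[2.1,-6.6,-7.6],[0,1.6,0.1],40],[[2.8,-8.8,-7.4],[0,2.29,0.14],40],[[2.8,-11,-7.2],[0,2.29,0.14],40]]}}

```text
time: 22.65
tool_pos: [0.6427, -0.1188, 0.1863]
tool_rot: [-0.159, -0.114, 0.981, -0.017]
contact_force: [1.3, 0.2, -5.4]
gripper_width: 0.69
grasp_force: 69.1
```

```bash
python3 - <<'E'
from go import *
rep()
move(stand([50,-3,106]),A)
E
```

```text
t 22.65 stand pos mm [ 39.71   0.94 143.59] F stand [ 2.89 -0.1  -4.74] w 0.69 gf 69.1 angle to A/B deg [np.float64(0.47), np.float64(90.05)]
shift [-0.422, -0.164, 1.5] turn [0.027, -0.052, 0.006]
```

Request:
{"api": "jog_arm", "payload": {"targets": [[[-0.2,0,0.3],[0,0,0],40],[[-0.4,0,0.7],[0,-0.05,0],40],[[-0.4,0,1.1],[0,-0.05,0],40],[[-0.4,0,1.5],[0,-0.05,0],40],[[-0.4,0,1.5],[0,-0.05,0],40]]}}

```text
time: 23.28
tool_pos: [0.6403, -0.1173, 0.1495]
tool_rot: [-0.155, -0.114, 0.981, -0.017]
contact_force: [1.4, -0.4, -6.0]
gripper_width: 0.692
grasp_force: 69.1
```

```bash
python3 - <<'E'
from go import *
rep()
move(stand([50,-3,98]),A)
p,d,W=cloud('side');cv2.imwrite('pics/s4.png',cv2.resize(p[100:260,200:400,::-1],(750,600)))
E
```

```text
t 23.27 stand pos mm [ 49.22   2.91 108.01] F stand [ 3.08 -0.68 -5.31] w 0.692 gf 69.1 angle to A/B deg [np.float64(0.14), np.float64(90.05)]
shift [-0.031, -0.237, 0.4] turn [0.015, 0.008, 0.006]
```

View pics/s4.png

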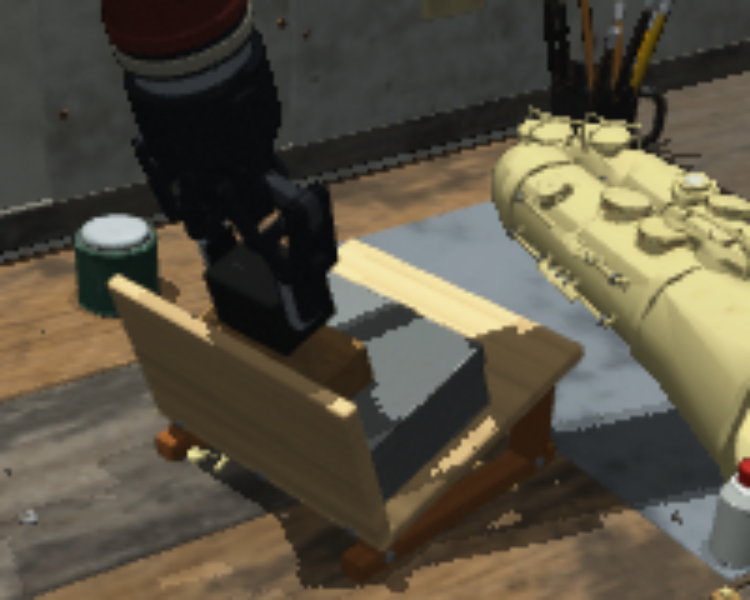

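The iron block at (270,300) is square above the wood at (330,355). I'll lower it.

Request:
{"api": "jog_arm", "payload": {"targets": [[[0,-0.1,0.15],[0,0,0],40],[[0,-0.2,0.3],[0,0,0],40],[[0,-0.2,0.38],[0,0,0],40],[[0,-0.2,0.38],[0,0,0],40]]}}

```text
time: 23.82
tool_pos: [0.6395, -0.1238, 0.1415]
tool_rot: [-0.154, -0.114, 0.981, -0.017]
contact_force: [1.1, 0.1, -5.8]
gripper_width: 0.688
grasp_force: 69.3
```

Request:
{"api": "jog_arm", "payload": {"targets": [[[0,0,0.03],[0,0,0],40],[[0,0,0.03],[0,0,0],40]]}}

```text
time: 24.08
tool_pos: [0.6395, -0.1237, 0.1411]
tool_rot: [-0.154, -0.114, 0.981, -0.017]
contact_force: [0.5, 0.2, -6.1]
gripper_width: 0.69
grasp_force: 69.3
```

Request:
{"api": "jog_arm", "payload": {"targets": [[[0,0,0.03],[0,0,0],40],[[0,0,0.03],[0,0,0],40]]}}

```text
time: 24.32
tool_pos: [0.6392, -0.1238, 0.1403]
tool_rot: [-0.154, -0.114, 0.981, -0.017]
contact_force: [0.4, -0.1, -6.0]
gripper_width: 0.693
grasp_force: 69.3
```

```bash
python3 - <<'E'
from go import *
rep()
E
```

```text
t 24.32 stand pos mm [49.63 -3.16 98.48] F stand [ 2.2  -0.19 -5.64] w 0.693 gf 69.3 angle to A/B deg [np.float64(0.2), np.float64(89.98)]
```

Request:
{"api": "jog_arm", "payload": {"targets": [[[0,0,0.03],[0,0,0],40],[[0,0,0.03],[0,0,0],40]]}}

```text
time: 24.58
tool_pos: [0.639, -0.1238, 0.1396]
tool_rot: [-0.154, -0.114, 0.981, -0.017]
contact_force: [0.5, -0.3, -6.0]
gripper_width: 0.688
grasp_force: 69.3
```

Request:
{"api": "jog_arm", "payload": {"targets": [[[0,0,0.03],[0,0,0],40],[[0,0,0.03],[0,0,0],40]]}}

```text
time: 24.82
tool_pos: [0.6387, -0.1239, 0.1389]
tool_rot: [-0.154, -0.114, 0.981, -0.017]
contact_force: [0.1, -0.2, -6.2]
gripper_width: 0.688
grasp_force: 69.3
```

Request:
{"api": "jog_arm", "payload": {"targets": [[[0,0,0.03],[0,0,0],40],[[0,0,0.03],[0,0,0],40]]}}

```text
time: 25.08
tool_pos: [0.6388, -0.124, 0.1387]
tool_rot: [-0.154, -0.114, 0.981, -0.017]
contact_force: [-0.4, 0.3, -4.0]
gripper_width: 0.691
grasp_force: 69.4
```

```bash
python3 - <<'E'
from go import *
rep()
E
```

```text
t 25.07 stand pos mm [49.67 -3.27 96.77] F stand [ 0.93  0.41 -3.9 ] w 0.691 gf 69.4 angle to A/B deg [np.float64(0.23), np.float64(89.97)]
```

Request:
{"api": "jog_arm", "payload": {"targets": [[[0,0,0.02],[0,0,0],40],[[-0.06,0,0.02],[0,0,0],40],[[-0.12,0,0.02],[0,0,0],40],[[-0.18,0,0.02],[0,0,0],40],[[-0.24,0,0.02],[0,0,0],40],[[-0.3,0,0.02],[0,0,0],40]]}}

```text
time: 25.82
tool_pos: [0.6458, -0.1226, 0.1363]
tool_rot: [-0.154, -0.114, 0.981, -0.018]
contact_force: [-1.6, -0.6, 3.7]
gripper_width: 0.69
grasp_force: 70.4
```

Request:
{"api": "jog_arm", "payload": {"targets": [[[-0.03,0,0],[0,0,0],40],[[-0.06,0,0],[0,0,0],40]]}}

```text
time: 26.08
tool_pos: [0.6471, -0.1223, 0.1358]
tool_rot: [-0.154, -0.114, 0.981, -0.018]
contact_force: [-2.1, -0.6, 5.2]
gripper_width: 0.688
grasp_force: 70.5
```

```bash
python3 - <<'E'
from go import *
rep()
E
```

```text
t 26.07 stand pos mm [58.64 -3.48 96.7 ] F stand [-3.67 -0.15  4.24] w 0.688 gf 70.5 angle to A/B deg [np.float64(0.23), np.float64(89.97)]
```

Request:
{"api": "jog_arm", "payload": {"targets": [[[-0.03,0,0],[0,0,0],40],[[-0.05,0,0],[0,0,0],40]]}}

```text
time: 26.32
tool_pos: [0.648, -0.122, 0.1356]
tool_rot: [-0.154, -0.114, 0.981, -0.018]
contact_force: [-4.5, -0.6, 6.6]
gripper_width: 0.69
grasp_force: 70.6
```

Request:
{"api": "jog_arm", "payload": {"targets": [[[-0.02,0,0],[0,0,0],40],[[-0.04,0,0],[0,0,0],40]]}}

```text
time: 26.58
tool_pos: [0.6481, -0.122, 0.1356]
tool_rot: [-0.155, -0.113, 0.981, -0.018]
contact_force: [-7.3, -0.7, 7.9]
gripper_width: 0.692
grasp_force: 70.7
```

```bash
python3 - <<'E'
from go import *
rep()
E
```

```text
t 26.57 stand pos mm [59.69 -3.47 96.74] F stand [-9.35  0.98  5.28] w 0.692 gf 70.7 angle to A/B deg [np.float64(0.1), np.float64(89.93)]
```

Request:
{"api": "jog_arm", "payload": {"targets": [[[-0.03,0,0],[0,0,0],40],[[-0.05,0,0],[0,0,0],40],[[-0.05,0,0],[0,0,0],40],[[-0.05,0,0],[0,0,0],40],[[-0.05,0,0],[0,0,0],40]]}}

```text
time: 27.2
tool_pos: [0.6481, -0.122, 0.1356]
tool_rot: [-0.157, -0.113, 0.981, -0.018]
contact_force: [-10.2, -1.6, 10.1]
gripper_width: 0.69
grasp_force: 70.8
```

```bash
python3 - <<'E'
from go import *
rep()
E
```

```text
t 27.2 stand pos mm [59.72 -3.46 96.75] F stand [-12.9    0.78   6.45] w 0.69 gf 70.8 angle to A/B deg [np.float64(0.21), np.float64(89.88)]
```

Held home. Release, then go straight up.

Request:
{"api": "jog_arm", "payload": {"targets": [[[0,0,0],[0,0,0],95],[[0,0,0],[0,0,0],95],[[0,0,0],[0,0,0],95],[[0.04,0,-0.3],[0,0,0],95],[[0.04,0,-1.2],[0,0,0],95],[[0.04,0,-2.5],[0,0,0],95],[[0.04,0,-4.5],[0,0,0],95],[[0.04,0,-6],[0,0,0],95]]}}

```text
time: 28.2
tool_pos: [0.6952, -0.111, 0.2819]
tool_rot: [-0.152, -0.114, 0.982, -0.018]
contact_force: [0.4, -0.2, 1.1]
gripper_width: 0.95
grasp_force: 0.0
```

```bash
python3 - <<'E'
exec(open('chk.py').read())
a=q[(q[:,2]>.087)&(q[:,2]<.12)&(abs(q[:,1])<.06)&(q[:,0]<.06)&(q[:,0]>0)]
c,n,i=plane(a); print('iron front',len(i),c.round(4),n.round(3),np.percentile(i[:,1],[1,99]))
p,d,W=cloud('side');cv2.imwrite('pics/s5.png',cv2.resize(p[100:260,200:400,::-1],(750,600)))
w=W[100:270,220:370].reshape(-1,3); w=w[np.isfinite(w).all(1)]; q=(w-O)@Rs
t=q[(q[:,2]>.119)&(q[:,2]<.131)&(abs(q[:,1])<.05)&(q[:,0]>.02)&(q[:,0]<.09)]
c,n,i=plane(t); print('iron top',len(i),c.round(4),n.round(3),np.percentile(i,[1,99],axis=0).round(4))
E
```

```text
t 28.2 stand pos mm [ 60.53  -3.57 250.88] F stand [-0.04 -0.27  1.16] w 0.95 gf 0.0 angle to A/B deg [np.float64(0.45), np.float64(89.96)]
case +y side: az of face normal off stand y (deg) 0.25 y 0.0869 x range [-0.0283  0.0691]
front face z 0.01 818 normal off stand x (deg) -0.1 n [ 0.997 -0.002  0.072] x -0.0332 y [-0.0783  0.0852]
front face z 0.054 373 normal off stand x (deg) -0.34 n [-1.     0.006  0.014] x 0.0241 y [-0.0558  0.0507]
iron front 251 [ 0.034  -0.0034  0.1035] [-0.999  0.034  0.008] [-0.03306907  0.02461518]
iron top 380 [ 0.0611 -0.0012  0.1247] [0.026 0.    1.   ] [[ 0.0382 -0.0328  0.1208]
 [ 0.0819  0.027   0.1271]]
```

View pics/s5.png

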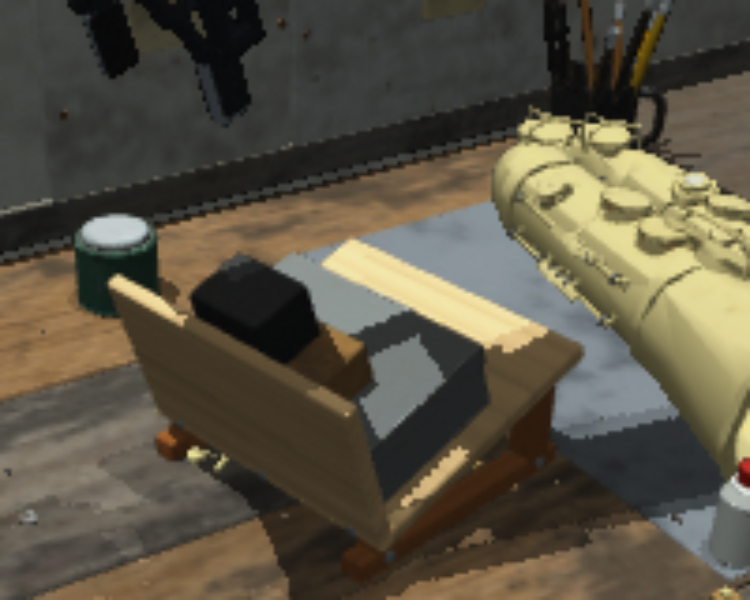

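All three are in place. The iron measures about 2° off square (0.034 rad against the 0.06 limit). There is time left, so I'll give it a squaring push from the front with two fingers.

Request:
{"api": "jog_arm", "payload": {"targets": [[[1.0,0,0],[0,0,0],40],[[2.2,0,0],[0,0,0],40],[[2.2,0,1.5],[0,0,0],40],[[2.2,0,3.5],[0,0,0],40],[[2.2,0,5],[0,0,0],40],[[2.2,0,6],[0,0,0],40],[[2.2,0,6],[0,0,0],40]]}}

```text
time: 29.22
tool_pos: [0.5956, -0.133, 0.1478]
tool_rot: [-0.157, -0.114, 0.981, -0.016]
contact_force: [-0.4, -0.4, 0.3]
gripper_width: 0.398
grasp_force: 0.0
```

```bash
python3 - <<'E'
from go import *
rep(); move(stand([18,-3.5,96]),A)
E
```

```text
t 29.23 stand pos mm [ 4.94 -2.09 91.81] F stand [-0.55 -0.3   0.18] w 0.398 gf 0.0 angle to A/B deg [np.float64(0.3), np.float64(90.01)]
shift [-0.522, -0.056, -0.169] turn [0.033, -0.018, 0.002]
```

Request:
{"api": "jog_arm", "payload": {"targets": [[[-0.2,-0.05,-0.1],[0,0,0],40],[[-0.4,-0.05,-0.1],[0,0,0],40],[[-0.5,-0.05,-0.1],[0,0,0],40],[[-0.6,-0.05,-0.1],[0,0,0],40],[[-0.65,-0.05,-0.1],[0,0,0],40],[[-0.68,-0.05,-0.1],[0,0,0],40]]}}

```text
time: 29.98
tool_pos: [0.6149, -0.1308, 0.1482]
tool_rot: [-0.154, -0.114, 0.981, -0.017]
contact_force: [0.9, -0.7, 0.3]
gripper_width: 0.403
grasp_force: 0.0
```

Request:
{"api": "jog_arm", "payload": {"targets": [[[-0.03,0,0],[0,0,0],40],[[-0.06,0,0],[0,0,0],40]]}}

```text
time: 30.22
tool_pos: [0.6154, -0.1307, 0.1481]
tool_rot: [-0.155, -0.113, 0.981, -0.017]
contact_force: [-5.2, -0.2, 3.0]
gripper_width: 0.396
grasp_force: 3.1
```

```bash
python3 - <<'E'
from go import *
rep()
E
```

```text
t 30.23 stand pos mm [23.69 -4.44 98.19] F stand [-5.76  1.    1.28] w 0.396 gf 3.1 angle to A/B deg [np.float64(0.11), np.float64(89.95)]
```

Request:
{"api": "jog_arm", "payload": {"targets": [[[-0.03,0,0],[0,0,0],40],[[-0.06,0,0],[0,0,0],40],[[-0.06,0,0],[0,0,0],40],[[-0.06,0,0],[0,0,0],40]]}}

```text
time: 30.72
tool_pos: [0.6154, -0.1307, 0.1481]
tool_rot: [-0.157, -0.113, 0.981, -0.017]
contact_force: [-10.7, -1.3, 6.0]
gripper_width: 0.401
grasp_force: 5.6
```

```bash
python3 - <<'E'
from go import *
rep()
E
```

```text
t 30.73 stand pos mm [23.67 -4.44 98.25] F stand [-12.03   1.23   2.39] w 0.401 gf 5.6 angle to A/B deg [np.float64(0.24), np.float64(89.92)]
```

Request:
{"api": "jog_arm", "payload": {"targets": [[[0,0,0],[0,0,0],40],[[0.2,0,0],[0,0,0],40],[[0.7,0,0],[0,0,0],40],[[0.7,0,-2],[0,0,0],40],[[0.7,0,-4],[0,0,0],40],[[0.7,0,-6],[0,0,0],40],[[0.7,0,-6],[0,0,0],40]]}}

```text
time: 31.6
tool_pos: [0.6485, -0.124, 0.3019]
tool_rot: [-0.149, -0.114, 0.982, -0.019]
contact_force: [0.0, -0.2, -0.1]
gripper_width: 0.399
grasp_force: 0.0
```

```bash
python3 - <<'E'
exec(open('chk.py').read())
a=q[(q[:,2]>.087)&(q[:,2]<.12)&(abs(q[:,1])<.06)&(q[:,0]<.06)&(q[:,0]>0)]
c,n,i=plane(a); print('iron front',len(i),c.round(4),n.round(3),np.percentile(i[:,1],[1,99]))
ok=abs(c[0]-.035)<.003 and abs(n[1])<.045
if ok: print(job_done())
E
```

```text
t 31.6 stand pos mm [  8.22  -5.49 254.9 ] F stand [ 0.02 -0.18 -0.13] w 0.399 gf 0.0 angle to A/B deg [np.float64(0.79), np.float64(89.93)]
case +y side: az of face normal off stand y (deg) 0.24 y 0.0869 x range [-0.0289  0.0693]
front face z 0.01 813 normal off stand x (deg) -0.11 n [ 0.997 -0.002  0.075] x -0.0333 y [-0.0783  0.0855]
front face z 0.054 385 normal off stand x (deg) -0.56 n [ 1.    -0.01   0.007] x 0.0239 y [-0.056   0.0506]
iron front 246 [ 0.0338 -0.0039  0.1037] [ 1.    -0.02   0.024] [-0.03305582  0.02434973]
the job is handed in; nothing more can be done
None
```

The job is handed in: the case, wood and iron are stacked against the backstop, each pressed home at about 12–16 N at the wrist and square to within about 0.02 rad by camera, with the gripper clear; the verdict was not shown.

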